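# Zero the counting scale and push the screw tray on to it

## Robot

A 6-joint arm with a two-finger parallel gripper is mounted at the origin on a cart in front of the work surface, level with it; the furniture and walls round the work are solid. World frame = base frame: x ahead of the robot, y to its left, z up, the work surface at z = 0. Lengths are in mm, angles in rad, forces in N, time in s.
With the tool pointing down it reaches from about 325 to 850 mm from the base axis. Payload 4.4 kg.
Tool frame: the origin (TCP) lies at the very end of the fingers, on their centre line; the grasp point (between the pads) lies 19 mm behind it (bot.hold_point_z is the distance from the TCP to the grasp point, in mm); z points along the fingers, x is the direction in which the jaws open and shut, and the axes are right-handed (so a half turn about z gives the same grasp; the last joint's range is limited). The gripper opens to 94 mm and grips with 3 to 60 N. Pads are 16 mm wide; open, the fingers measure 119 mm over their backs; the gripper's body (75 mm by 177 mm) begins 78 mm behind the grasp point.
Start: joints at [1.05, 0.207, 1.542, -0, 1.393, -0.15], TCP at [207.831, 536.128, 179.547] pointing down, gripper open.
Joint ranges: [-2.73, 2.73], [-0.86, 2.22], [0.23, 2.46], [-1.11, 4.25], [0.08, 2.63], [-2.82, 2.82]. Speed limits (rad/s): [2.79, 2.79, 3.14, 3.14, 3.14, 3.14].

## Interface

Orientations are given as a 3x3 rotation matrix whose columns are the frame's x, y, z axes.
In Python, from plant import bot, cams gives the robot as it stands.
- The arm moves only by the tool arm_command, never from a script. Its argument "plan" is a list that holds one entry, the list of rows, each a list of 7 numbers: the shift along the world's x, y, z in cm, then the turn, a rotation vector about the world's x, y, z in degrees, then the finger opening in cm, from 0 to 9.4. A call has exactly 5 rows; each row shifts and turns the pose as measured when the row begins; what a row does not reach is not made up. A row lasts 1/8 s, in which the tool goes at most 62.5 mm and 10.7 degrees, less where a joint would pass 70% of its speed; a pose out of reach is approached as far as the arm can. A call is refused whole if a number of a shift passes 6.25 or a number of a turn 10.7, either way. A call with a gripper value outside its range is refused whole. The fingers move at their own pace and stop on an object; "squeeze" is the grip in N (left out, the last holds). Time passes only in rows, so rows that do not move let the fingers close, or fill a call up. It gives the time, the measured TCP pose, the force and the opening at its end, in the units of the state.
- bot.observe(): the state, without advancing time (a new reading comes with each control period).
- cams.read_camera(name): name is "scene" or "side" or "wrist"; returns (picture, depth): 384x512x3 uint8, blue, green, red; 384x512 float32, mm along the optical axis (not along the pixel's ray), 0 where there is no reading.
- cams.camera_model(name): a dict with "vertical_fov" (degrees; the focal length in pixels is half the picture's height over the tangent of half this angle, whatever the lens; pixels are square), "cx", "cy" (the principal point, pixels), "xyz" and "attitude" of the camera in the world. Camera axes: x right, y down, z forward; pixel columns grow to the right and rows downward; lengths in mm; the calibration is good to about 2 mm. The wrist camera is an equidistant fisheye: a pixel r from the principal point sees the ray r / f radians off the axis. A picture is of the moment at which its call begins: read the wrist's pose just before it. camera_model takes no time and is no camera call; for the wrist camera it gives the pose at the moment of the call.
- bot.sign_off(): hands the job in, once; it reports no verdict.
Trained networks look in the newest picture that a camera, given by its name, has taken for a name from the list of things; names that differ only in an ending like _2 or _b are one class to them, and where a whole thing is asked for, a point or a joint stands for the part that bears it (a point fixed in the world has none). Each returns a list of dicts, best first, with "score" (0 to 1); they miss things now and then, are a little off and sometimes report something else, mostly with a low value. They report only what shows in the picture. A call takes as long as a camera call.
- cams.spot_in(target, camera): "at" ([column, row] in pixels, amid what is visible of it).
- cams.mark_of(target, camera): "at" ([column, row] in pixels: a listed point, or the origin of a listed thing).
The state is a dict: "clock": time; "joints": joint angles; "dq": joint speeds; "effort": joint torques, N m; "ee_pos": TCP position; "tool_rot": TCP orientation; "wrist_force": force on the tool from outside, world axes, zero at the start; "torque": the same for the moment, N m; "finger_gap": finger opening in mm.
Only numpy, scipy, OpenCV 4.12 (cv2) and the standard library are available. Lean on these libraries where they do the work, as an engineer would, in place of code of your own. Each camera call takes 0.05 s, during which the arm holds its last target. There are 200 camera calls.

## Task

Zero the counting scale by pressing the round key on its indicator while the pan is still empty, and let the key come up again. Then push the tin tray of screws with the fingertips along the roller lane, between the two guide rails, until it stands wholly on the scale's pan: neither the tray nor the gripper may touch a rail, for a touched rail falsifies the count. Only push the tray, do not lift it, leave the key alone once the tray is on the pan, leave the other things on the bench where they are, and draw back.

Things in the scene. Friction and masses are not known exactly. Their poses are not given: they have to be found in the camera images.
- lane: Roller lane with the scale at its end, fixed on the bench. Origin on the bench top below the rails' start; x = pushing direction (level, to the robot's right), y across, away from the robot, z up. Ten easy-turning cross rollers (20 mm thick, axles every 28 mm from x = -190 to 62 mm) carry the tray, tops at z = 100 mm; it stays where left. No rails before x = -33 mm. Side channels end below z = 93 mm.
- rail_far: Guide rail on the far side, not to be touched: round steel bar 8 mm thick on pins, fixed; origin and axes as the lane's. Straight from x = 4 to 244 mm, centre at y = +57.5 mm (inner side at +53.5 mm), z = 112 mm (top at 116 mm); its entrance end splays outwards to y = +67.5 mm at x = -28 mm (tip at x = -32 mm).
- rail_near: Guide rail on the robot's side, the mirror image: centre at y = -57.5 mm, inner side at y = -53.5 mm. The clear width between the rails is 107 mm. Not to be touched.
- screw_tray: Open grey tin tray of screws, 85 x 120 mm and 28 mm high, flat upright walls 2 mm thick, about 0.3 kg, loose on the rollers before the rails, askew and off centre. Origin at the centre of its underside; this frame's x and y are turned by 8 degrees against the tray's walls, so use tray_center for its direction.
- tray_center (a point): The same point of the tray, the centre of its underside, with axes square to its walls: x across its 85 mm width, y along its 120 mm length (which lies roughly along the lane; either y end may lead), z up. Standing on the rollers it is 100 mm above the bench.
- scale_pan (a joint): How far the scale's pan has sunk on its spring, in m: 0 when empty, about 0.002 (0.0015 to 0.0026) when the tray stands wholly on it. It takes about 1.5 N per mm, at most 6 mm.
- pan_center (a point): Centre of the top face of the pan, a level steel plate 155 mm along the lane by 102 mm across, at x = 165 mm in the lane's frame, its top 98.5 mm above the bench when empty (1.5 mm below the roller tops). x, y, z axes as the lane's. The rails run past it but do not touch it.
- indicator: The scale's separate indicator, fixed on the bench in front of the pan: grey housing 80 mm (x) by 100 mm (y), key deck on its -x side (robot side) 26 mm high, sloping display behind it up to about 55 mm. Origin at the centre of its underside, z up.
- zero_key (a joint): Travel of the round metal zero key, in m: 0 when up, 0.005 fully down; it springs back. Fully down takes 4 N; pressed counts from 0.003.
- zero_key_top (a point): Centre of the top face of the zero key (21 mm in diameter, 33.5 mm above the bench), the only round key, on the deck's -y side (right as the robot sees it). It is pressed straight down.
- oil_bottle: Bystander: upright bottle, 55 mm across, 160 mm high, beyond the lane's entrance. Origin at the centre of its underside.
- tape_measure: Bystander: tape measure, 56 x 72 x 66 mm, left of the grinder. Origin at the centre of its underside.
- flux_tin: Bystander: round tin, 60 mm across, 35 mm high, near the lane's entrance. Origin at the centre of its underside.
- screwdriver: Bystander: screwdriver lying flat, 58 x 195 x 23 mm, on the left of the bench. Origin at the centre of its underside.

How it is judged (in metres and radians):
On the way, in this order (a step that is already met when the one before it is completed fails the run):
1. the zero key is pressed down with the pan empty (value of joint zero_key above 0.003 m and value of joint scale_pan below 0.0007 m and x of tray_center in the frame of lane below 0.01 m), for 0.05 s.
2. the tray is between the rails, the key up again (x of tray_center in the frame of lane above 0.04 m and value of joint zero_key below 0.001 m), for 0.05 s.
3. the tray stands wholly on the pan (x of tray_center in the frame of lane between 0.149 and 0.181 m and value of joint scale_pan above 0.001 m), for 0.2 s.
At the end, for the whole second after the job is handed in: The tray stands level and at rest wholly on the pan (its centre within 16 mm of the pan's centre along the lane), which has sunk by more than 1 mm under it; it touches neither rail, the zero key is up and the robot has let go of everything (all of step 3 and y of tray_center in the frame of lane between -0.0115 and 0.0115 m and angle between the y axis of tray_center and the x axis of lane, either way round below 0.2 rad and angle between screw_tray's own z axis and vertical below 0.06 rad and linear speed of screw_tray below 0.01 m/s and contact force between screw_tray and rail_far below 0.1 N and contact force between screw_tray and rail_near below 0.1 N and value of joint zero_key below 0.001 m).
It fails at once if a guide rail was touched (more than 0.3 N) (contact force between anything else and rail_far above 0.3 N or contact force between anything else and rail_near above 0.3 N).
It fails at once if the tray was lifted (more than 10 mm) or tipped (more than 9 degrees) (z of tray_center in the frame of lane above 0.11 m or angle between screw_tray's own z axis and vertical above 0.157 rad).
It fails at once if the zero key was pressed with the tray on the pan (value of joint scale_pan above 0.0009 m and x of tray_center in the frame of lane above 0.06 m and value of joint zero_key above 0.002 m).
It fails at once if a bystander was moved by more than 15 mm (distance of any of oil_bottle, tape_measure, flux_tin, screwdriver from where it was at the start of the episode above 0.015 m).
It also fails if it takes over 72 s, if anything falls off the work surface, if the arm or the gripper's body presses on something with over 40 N, if the wrist force passes 120 N, or if a joint passes its speed limit or range.

## Working session

There is one attempt and no reset: what is moved stays moved. The work goes in short steps, Python scripts to look and compute and a tool call to move; the robot and the scene stay as the last step left them, time stands still between calls to the robot, and variables do not carry over. Pictures are saved under pics/ and viewed, about 8 in all and at most 12, crops included, and the job is handed in when it is done.

Besides the shell and the picture viewer there is one more tool, called as a command line: name --argument value ..., lists and objects as JSON in quotes. arm_command: Moves the arm, as the interface text tells. Its arguments: {"type":"object","properties":{"plan":{"type":"array","items":{"type":"array","items":{"type":"array","items":{"type":"number"}}}},"squeeze":{"type":"number"}},"required":["plan"]}

```bash
mkdir -p pics; ls; cat > h.py <<'E'
import numpy as np, cv2
from plant import bot, cams
def ray(m,px):
    f=192/np.tan(np.radians(m["vertical_fov"])/2)
    return np.array([(px[0]-m["cx"])/f,(px[1]-m["cy"])/f,1.0])
def fish(m,px):
    f=192/np.tan(np.radians(m["vertical_fov"])/2)
    d=np.array([px[0]-m["cx"],px[1]-m["cy"]]); r=np.hypot(*d)+1e-9; t=r/f
    return np.array([*(np.sin(t)*d/r),np.cos(t)])
def world_z(m,px,z,fe=False):
    R=np.array(m["attitude"]); o=np.array(m["xyz"]); d=R@(fish(m,px) if fe else ray(m,px))
    return o+d*(z-o[2])/d[2]
def world_d(m,px,dep):
    u,v=int(round(px[0])),int(round(px[1]))
    return np.array(m["xyz"])+np.array(m["attitude"])@ray(m,px)*dep[v,u]
E
python3 - <<'E'
from h import *
print(bot.observe())
Z=dict(screw_tray=100,tray_center=100,zero_key_top=33.5,pan_center=98.5,lane=0,indicator=0,oil_bottle=0,flux_tin=0,tape_measure=0,screwdriver=0)
for c in ["scene","side","wrist"]:
    im,d=cams.read_camera(c); cv2.imwrite(f"pics/{c}0.png",im); np.savez(f"pics/{c}0.npz",im=im,d=d)
    m=cams.camera_model(c); print(c,m)
    for t,z in Z.items():
        r=cams.mark_of(t,c)[:2]
        for q in r: print(c,t,round(q["score"],2),np.round(q["at"],1),np.round(world_z(m,q["at"],z,c=="wrist"),1))
E
```

```text
pics
{'clock': 0.0, 'joints': array([ 1.05051197e+00,  2.07394921e-01,  1.54292535e+00, -2.48386550e-05,
        1.39350596e+00, -1.50493942e-01]), 'dq': array([-0.00095614, -0.00011772, -0.00110373,  0.00078862,  0.00031651,
        0.00137589]), 'effort': array([ 1.52229091e-03, -3.70874977e+01, -2.81419015e+01,  7.00539001e-02,
        3.60104092e-02, -1.51829868e-04]), 'ee_pos': array([207.40134824, 535.37350889, 178.41869228]), 'tool_rot': array([[ 3.61414706e-01,  9.32404539e-01, -1.08915715e-03],
       [ 9.32402551e-01, -3.61416214e-01, -1.95017988e-03],
       [-2.21199563e-03, -3.10709217e-04, -9.99997505e-01]]), 'wrist_force': array([-0.80584791,  0.22983194,  0.24030445]), 'torque': array([0.02467682, 0.01094896, 0.05729739]), 'finger_gap': 93.81137131280974}
scene {'vertical_fov': 47.27991614604089, 'cx': 257.99937657744493, 'cy': 189.0823964111327, 'xyz': array([ 395.55664113, -496.94706008, 1238.72437839]), 'attitude': array([[ 0.96329466, -0.23654853,  0.12691802],
       [-0.26816735, -0.82640469,  0.49511772],
       [-0.01223372, -0.51097953, -0.85950582]])}
scene 
[... 1421 characters left out ...]
0. ]
side oil_bottle 0.61 [246.4 148.6] [672.9 397.    0. ]
side oil_bottle 0.6 [302.8 226.1] [637.6  48.5   0. ]
side flux_tin 0.75 [224.4 160.6] [582.6 402.8   0. ]
side tape_measure 0.48 [179.8 151.9] [479.9 526.1   0. ]
side screwdriver 0.7 [196.3 131.5] [574.5 564.2   0. ]
wrist {'vertical_fov': 65.70646984690485, 'cx': 250.726041612346, 'cy': 190.42453935724023, 'xyz': array([133.96457658, 565.52986408, 384.61274543]), 'attitude': array([[ 0.36186507,  0.89674156,  0.25477098],
       [ 0.93222971, -0.34844003, -0.09765914],
       [ 0.0011974 ,  0.27284451, -0.9620574 ]])}
wrist tape_measure 0.76 [297.7 325.1] [485.8 514.8   0. ]
wrist screwdriver 0.8 [330.1 351.1] [579.2 551.7   0. ]
```

```bash
python3 - <<'E'
from h import *
a=cv2.imread("pics/scene0.png")[80:360,170:380]; b=cv2.imread("pics/side0.png")[80:360,180:390]
cv2.imwrite("pics/v1.png",np.hstack([cv2.resize(a,None,fx=1.9,fy=1.9,interpolation=2),cv2.resize(b,None,fx=1.9,fy=1.9,interpolation=2)]))
E
```

```text
(no output)
```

View pics/v1.png

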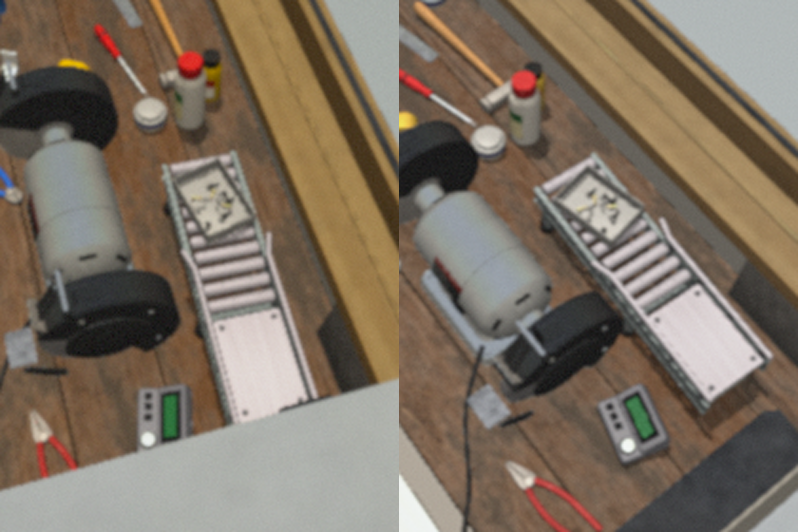

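```bash
python3 - <<'E'
from h import *
H=np.full((300,400),np.nan); C=np.zeros((300,400,3),np.uint8)
# map: col = (700-y)/... world y 650..-250 ; row x 200..800  at 3mm
W,Hh=300,200
hm=np.full((Hh,W),-50.); rgb=np.zeros((Hh,W,3),np.uint8)
P=[]
for c in ["scene","side"]:
    f=np.load(f"pics/{c}0.npz"); im,d=f["im"],f["d"]; m=cams.camera_model(c)
    F=192/np.tan(np.radians(m["vertical_fov"])/2)
    v,u=np.mgrid[:384,:512]
    p=np.stack([(u-m["cx"])/F*d,(v-m["cy"])/F*d,d],-1)@np.array(m["attitude"]).T+m["xyz"]
    ok=d>0; p=p[ok]; col=im[ok]
    P.append(np.hstack([p,col]))
    i=((800-p[:,0])/3).astype(int); j=((650-p[:,1])/3).astype(int)
    k=(i>=0)&(i<Hh)&(j>=0)&(j<W)&(p[:,2]<500)
    for a,b,z,q in zip(i[k],j[k],p[k,2],col[k]):
        if z>hm[a,b]: hm[a,b]=z; rgb[a,b]=q
np.savez("pics/cloud.npz",s=P[0],t=P[1])
for P_ in P:
    for n,x0,x1,y0,y1 in [("grinder",440,600,-80,370),("pan",600,640,-150,-100),("bench",350,420,-50,0)]:
        k=(P_[:,0]>x0)&(P_[:,0]<x1)&(P_[:,1]>y0)&(P_[:,1]<y1)&(P_[:,2]<500)
        print(n,np.percentile(P_[k,2],[5,50,95,100]).round())
g=np.clip(hm,-20,240); g=cv2.applyColorMap(((g+20)).astype(np.uint8),cv2.COLORMAP_JET)
o=cv2.resize(np.vstack([g,rgb])[:,:],None,fx=1.5*1.3,fy=1.5,interpolation=0) if 0 else cv2.resize(np.vstack([g,rgb]),None,fx=1.5,fy=1.5,interpolation=0)
for y in range(-200,650,100): cv2.putText(o,str(y),(int((650-y)/3*1.5),10),0,.35,(255,255,255))
for x in range(300,800,100): cv2.putText(o,str(x),(0,int((800-x)/3*1.5)),0,.35,(255,255,255))
cv2.imwrite("pics/v2.png",o)
# tall profile
P=np.vstack(P)
for y in range(-100,400,40):
    k=(abs(P[:,1]-y)<20)&(P[:,2]>60)&(P[:,2]<500)&(P[:,0]<590)&(P[:,0]>250)
    if k.any(): print(y,"x",np.percentile(P[k,0],[1,99]).round(),"zmax",np.percentile(P[k,2],99.5).round())
E
```

```text
grinder [ -4.  93. 228. 244.]
pan [ 94.  98. 101. 103.]
bench [ -2. 207. 268. 282.]
grinder [ -4.  91. 230. 245.]
pan [ 94.  98. 102. 108.]
bench [ -2. 209. 270. 283.]
-100 x [558. 589.] zmax 118.0
-60 x [292. 586.] zmax 271.0
-20 x [280. 584.] zmax 277.0
20 x [280. 589.] zmax 270.0
60 x [345. 587.] zmax 202.0
100 x [353. 588.] zmax 204.0
140 x [349. 589.] zmax 205.0
180 x [349. 588.] zmax 206.0
220 x [353. 588.] zmax 204.0
260 x [354. 581.] zmax 205.0
300 x [368. 440.] zmax 276.0
340 x [283. 519.] zmax 273.0
380 x [279. 517.] zmax 272.0
```

View pics/v2.png

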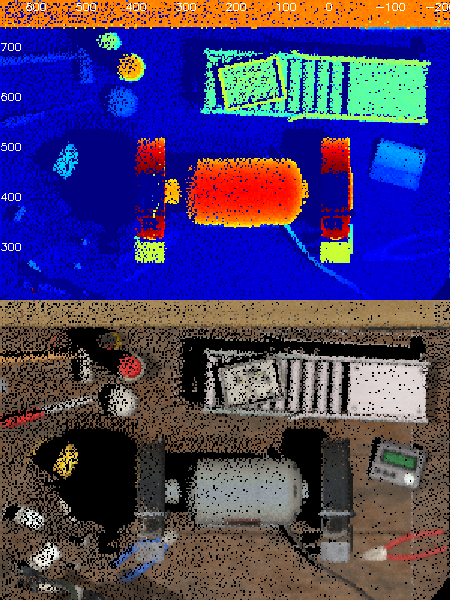

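```bash
python3 - <<'E'
from h import *
from scipy.optimize import minimize
f=np.load("pics/cloud.npz")
for n in "st":
    P=f[n]; 
    k=(P[:,2]>108)&(P[:,2]<120)&(P[:,0]>540)&(P[:,0]<720)&(P[:,1]>-200)&(P[:,1]<40)
    R=P[k,:2]
    def cost(q):
        a,c=q; ex=np.array([np.sin(a),-np.cos(a)]); ey=np.array([np.cos(a),np.sin(a)])
        return np.minimum((abs(R@ey-c)-57.5)**2,64).mean()
    b=min((minimize(cost,[a,c],method="Nelder-Mead") for a in np.arange(-.15,.16,.05) for c in (600,615,630,645)),key=lambda r:r.fun)
    a,c=b.x; ex=np.array([np.sin(a),-np.cos(a)]); ey=np.array([np.cos(a),np.sin(a)])
    k=(P[:,2]>88)&(P[:,2]<120); Q=P[k][:,:2]; w=abs(Q@ey-c)<50; 
    s=Q[w]@ex; s=s[(s<400)&(s>-400)]; end=np.percentile(s,99.7)
    print(n,"a deg",np.degrees(a),"c",c,b.fun**.5,len(R),"pan end s",end,np.percentile(s,[.3]))
    s0=end-242.5; o=c*ey+s0*ex; print("lane origin",o,"pan",o+165*ex)
    k=(P[:,2]>118)&(P[:,2]<136)&(abs(P[:,:2]@ey-c)<85)&(P[:,:2]@ex-s0<0)&(P[:,:2]@ex-s0>-220)
    T=np.c_[(P[k,:2]@ex)-s0,(P[k,:2]@ey)-c]; r=cv2.minAreaRect(T.astype(np.float32)); print("tray lane-frame rect",r,len(T))
    print(cv2.boxPoints(r).round())
E
```

```text
s a deg -2.8448515499525655 c 624.931794467451 2.312840499464139 479 pan end s 168.74871670445646 [-398.95799835]
lane origin [627.82201934  42.6440096 ] pan [ 619.63280082 -122.15264297]
tray lane-frame rect ((-80.90180969238281, 6.0284881591796875), (167.77670288085938, 87.26677703857422), 15.34710693359375) 210
[[-173.   26.]
 [-150.  -58.]
 [  12.  -14.]
 [ -12.   70.]]
t a deg -2.930971956777666 c 625.5164955683407 2.4340739994400358 447 pan end s 168.41254578297563 [-271.57405204]
lane origin [628.48653326  42.0061259 ] pan [ 620.04962076 -122.77803143]
tray lane-frame rect ((-90.38014221191406, 3.3799819946289062), (134.33470153808594, 168.36813354492188), 83.99423217773438) 221
[[-181.  -55.]
 [ -14.  -72.]
 [   0.   61.]
 [-167.   79.]]
```

arm_command --plan '[[[0, 0, 6, 0, 0, 9, 9.4], [0, 0, 6, 0, 0, 9, 9.4], [0, 0, 6, 0, 0, 0, 9.4], [2, -2, 5, 0, 0, 0, 9.4], [4, -4, 1, 0, 0, 0, 9.4]]]'

```text
clock: 2.28
ee_pos: [264.8, 473.0, 423.2]
tool_rot: [[0.038, 0.999, -0.001], [0.999, -0.038, -0.007], [-0.007, -0.0, -1.0]]
wrist_force: [0.7, 1.2, -0.4]
finger_gap: 94.0
```

arm_command --plan '[[[4, -4.4, 0, 0, 0, 0, 9.4], [4, -4.4, 0, 0, 0, 0, 9.4], [4, -4.4, 0, 0, 0, 0, 9.4], [4, -4.4, 0, 0, 0, 0, 9.4], [4, -4.4, 0, 0, 0, 0, 9.4]]]'

```text
clock: 2.9
ee_pos: [470.1, 246.9, 426.8]
tool_rot: [[0.035, 0.999, 0.006], [0.999, -0.035, -0.002], [-0.001, 0.006, -1.0]]
wrist_force: [1.0, -0.4, -0.2]
finger_gap: 94.2
```

arm_command --plan '[[[4, -4.4, 0, 0, 0, 0, 9.4], [4, -4.4, 0, 0, 0, 0, 9.4], [0, -3, 0, 0, 0, 0, 9.4], [0, 0, 0, 0, 0, 0, 9.4], [0, 0, 0, 0, 0, 0, 9.4]]]'

```text
clock: 3.52
ee_pos: [554.5, 121.3, 424.9]
tool_rot: [[0.042, 0.999, 0.004], [0.999, -0.042, -0.001], [-0.001, 0.004, -1.0]]
wrist_force: [-0.4, -0.1, -0.0]
finger_gap: 94.2
```

```bash
python3 - <<'E'
from h import *
m=cams.camera_model("wrist"); im,d=cams.read_camera("wrist"); np.savez("pics/w1.npz",im=im,d=d,**{k:m[k] for k in m})
for t,z in dict(tray_center=100,screw_tray=100,pan_center=98.5,lane=0,zero_key_top=33.5,flux_tin=0,oil_bottle=0).items():
    for q in cams.mark_of(t,"wrist")[:2]: print(t,round(q["score"],2),np.round(q["at"]),np.round(world_z(m,q["at"],z,True),1))
print(m["xyz"]); cv2.imwrite("pics/v3.png",cv2.resize(im,(768,576),interpolation=2))
E
```

```text
tray_center 0.61 [264. 195.] [636.7 142.7 100. ]
tray_center 0.5 [110. 103.] [ 444.  -140.1  100. ]
screw_tray 0.6 [265. 196.] [638.8 145.2 100. ]
pan_center 0.57 [128. 194.] [ 625.  -123.7   98.5]
lane 0.75 [216. 181.] [631.8  41.9   0. ]
lane 0.63 [428. 153.] [579.6 552.4   0. ]
zero_key_top 0.52 [110. 104.] [ 442.5 -172.4   33.5]
flux_tin 0.96 [380. 160.] [597.2 417.4   0. ]
oil_bottle 0.69 [368. 189.] [664.4 390.4   0. ]
[474.40533391 125.46833721 629.65659531]
```

View pics/v3.png

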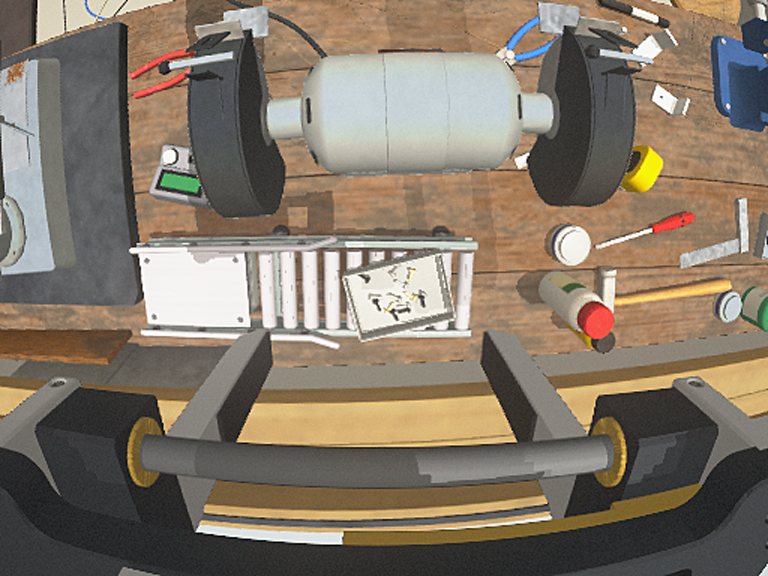

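```bash
cat >> h.py <<'E'
A=np.radians(-2.9); EX=np.array([np.sin(A),-np.cos(A)]); EY=np.array([np.cos(A),np.sin(A)]); LO=np.array([628.1,42.3])
def lane(p): p=np.array(p)[:2]-LO; return np.array([p@EX,p@EY])
def world(x,y): return LO+x*EX+y*EY
E
python3 - <<'E'
from h import *
f=np.load("pics/w1.npz"); m={k:f[k] for k in f.files if k not in("im","d")}
def W(p,z): return world_z(m,np.array(p)/1.5,z,True)
c=np.array([lane(W(p,128)) for p in [(343,278),(438,252),(453,315),(362,341)]]); print(c.round(1),c.mean(0).round(1))
for i in range(4): e=c[(i+1)%4]-c[i]; print(np.hypot(*e).round(1),np.degrees(np.arctan2(e[1],e[0])).round(1))
# pan corners
for p in [(138,250),(243,247),(249,325),(147,329)]: print("pan",lane(W(p,98.5)).round(1))
for p in [(330,239),(338,345),(240,244),(240,334)]: print("rail",lane(W(p,112)).round(1))
print("key",W((170,156),33.5))
E
```

```text
[[ -38.   -21.8]
 [-147.9  -53.9]
 [-169.9   23.3]
 [ -60.1   57.7]] [-104.     1.3]
114.5 -163.7
80.3 105.9
115.1 17.4
82.5 -74.5
pan [243.  -51.4]
pan [ 89.8 -53.2]
pan [89.5 50.8]
pan [245.6  62. ]
rail [-21.9 -65.1]
rail [-29.2  70.5]
rail [ 89.3 -59.6]
rail [98.8 58.4]
key [ 443.23003516 -165.01262038   33.5       ]
```

```bash
python3 - <<'E'
from h import *
f=np.load("pics/cloud.npz")
for n in "st":
    P=f[n]
    for lo,hi in [(380,430),(430,480),(480,530)]:
        k=(P[:,2]>110)&(P[:,2]<400)&(P[:,0]>lo)&(P[:,0]<hi)&(P[:,1]<50)&(P[:,1]>-300); print(n,lo,np.percentile(P[k,1],[0,1,3]).round(),P[k,2].max().round())
print(bot.observe()["joints"])
E
```

```text
s 380 [-54. -53. -53.] 282.0
s 430 [-54. -53. -52.] 245.0
s 480 [-49. -47. -47.] 226.0
t 380 [-53. -51. -51.] 283.0
t 430 [-52. -51. -50.] 246.0
t 480 [-46. -45. -44.] 226.0
[ 0.06461481  0.11969139  1.14953872 -0.00195584  1.86758953 -1.46619935]
```

arm_command --plan '[[[0, -6, 0, 0, 0, 0, 4], [-1, -6, 0, 0, 0, 0, 0], [-2, -6, 0, 0, 0, 0, 0], [-2, -5.5, 0, 0, 0, 0, 0], [-3, -5.0, 0, 0, 0, 0, 0]]]'

```text
clock: 4.55
ee_pos: [473.2, -164.3, 424.0]
tool_rot: [[0.028, 1.0, 0.005], [1.0, -0.028, -0.001], [-0.001, 0.005, -1.0]]
wrist_force: [-0.7, -0.7, -0.7]
finger_gap: 47.5
```

arm_command --plan '[[[-3, -2, -3, 0, 0, 0, 0], [0, 0, -5, 0, 0, 0, 0], [0, 0, -4, 0, 0, 0, 0], [0, 0, 0, 0, 0, 0, 0], [0, 0, 0, 0, 0, 0, 0]]]'

```text
clock: 5.18
ee_pos: [441.0, -188.8, 304.6]
tool_rot: [[0.035, 0.999, 0.011], [0.999, -0.035, -0.006], [-0.005, 0.011, -1.0]]
wrist_force: [0.3, -0.0, 0.1]
finger_gap: 0.8
```

```bash
python3 - <<'E'
from h import *
m=cams.camera_model("wrist"); im,d=cams.read_camera("wrist"); np.savez("pics/w2.npz",im=im,d=d,**{k:m[k] for k in m})
for t,z in dict(zero_key_top=33.5,indicator=0).items():
    for q in cams.mark_of(t,"wrist")[:2]: print(t,round(q["score"],2),np.round(q["at"]),np.round(world_z(m,q["at"],z,True),1))
print(bot.observe()["ee_pos"],bot.observe()["joints"]); cv2.imwrite("pics/v4.png",im)
E
```

```text
zero_key_top 0.51 [429. 266.] [681.1 183.4  33.5]
zero_key_top 0.49 [262. 156.] [ 443.5 -171.6   33.5]
indicator 0.76 [277. 173.] [ 479.5 -144.7    0. ]
[ 441.28749631 -188.98519848  304.8401422 ] [-5.86049827e-01 -8.15762667e-02  1.59172130e+00  1.13030973e-03
  1.61821907e+00 -2.12220202e+00]
```

View pics/v4.png

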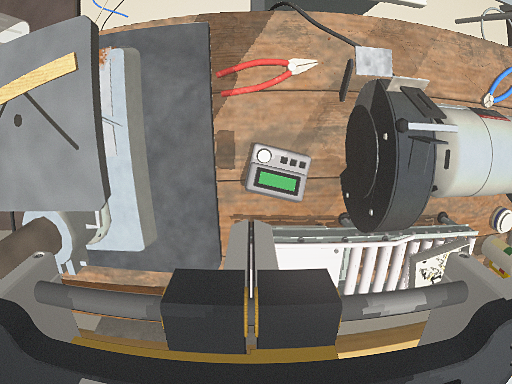

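```bash
python3 - <<'E'
from h import *
f=np.load("pics/w2.npz"); m={k:f[k] for k in f.files if k not in("im","d")}; d=f["d"]
v,u=np.mgrid[0:384:2,0:512:2]; P=[]
for a,b in zip(v.ravel(),u.ravel()):
    if d[a,b]>0:
        r=fish(m,(u_:=b,a)); P.append(m["xyz"]+m["attitude"]@(r/r[2]*d[a,b]))
P=np.array(P)
k=(P[:,0]>300)&(P[:,0]<560)&(P[:,1]<-200)&(P[:,2]>10)
for lo in range(-500,-200,30):
    q=P[k&(P[:,1]>=lo)&(P[:,1]<lo+30)]
    if len(q): print(lo,len(q),q[:,2].max().round(),q[:,0].min().round(),q[:,0].max().round())
k=(P[:,0]>400)&(P[:,0]<480)&(P[:,1]>-215)&(P[:,1]<-140); print(np.percentile(P[k,2],[5,50,95]))
E
```

```text
-500 632 293.0 300.0 553.0
-470 1171 319.0 300.0 560.0
-440 1086 211.0 300.0 559.0
-410 1403 210.0 300.0 558.0
-380 1827 208.0 300.0 558.0
-350 636 36.0 300.0 558.0
-320 663 36.0 300.0 558.0
-290 943 472.0 300.0 559.0
-260 2504 472.0 302.0 560.0
-230 2144 472.0 302.0 495.0
[ 26.26630108 451.01915827 467.18906577]
```

arm_command --plan '[[[0.1, 1.5, -5, 0, 0, 0, 0], [0, 0, -6, 0, 0, 0, 0], [0, 0, -6, 0, 0, 0, 0], [0, 0, -6, 0, 0, 0, 0], [0, 0, 0, 0, 0, 0, 0]]]'

```text
clock: 5.95
ee_pos: [450.0, -177.0, 79.9]
tool_rot: [[0.033, 0.999, 0.031], [0.999, -0.032, -0.018], [-0.017, 0.031, -0.999]]
wrist_force: [-0.2, 0.4, 0.6]
finger_gap: 0.2
```

arm_command --plan '[[[-0.7, 0.3, -1.5, 1, 1.8, 0, 0], [0, 0, -1.5, 0, 0, 0, 0], [0, 0, 0, 0, 0, 0, 0], [0, 0, -0.5, 0, 0, 0, 0], [0, 0, 0, 0, 0, 0, 0]]]'

```text
clock: 6.58
ee_pos: [450.6, -178.6, 52.0]
tool_rot: [[0.032, 0.999, 0.012], [0.999, -0.032, -0.009], [-0.008, 0.013, -1.0]]
wrist_force: [-0.6, 0.1, 0.6]
finger_gap: 0.4
```

arm_command --plan '[[[-0.7, 0.5, -0.5, 0.5, 0.6, 0, 0], [0, 0, 0, 0, 0, 0, 0], [0, 0, -0.4, 0, 0, 0, 0], [0, 0, 0, 0, 0, 0, 0], [0, 0, 0, 0, 0, 0, 0]]]'

```text
clock: 7.2
ee_pos: [443.4, -173.4, 43.0]
tool_rot: [[0.032, 0.999, 0.002], [0.999, -0.032, -0.0], [-0.0, 0.002, -1.0]]
wrist_force: [-0.5, -0.0, -0.5]
finger_gap: 0.4
```

arm_command --plan '[[[0, 0, -0.7, 0, 0, 0, 0], [0, 0, -0.3, 0, 0, 0, 0], [0, 0, 0, 0, 0, 0, 0], [0, 0, -0.2, 0, 0, 0, 0], [0, 0, 0, 0, 0, 0, 0]]]'

```text
clock: 7.82
ee_pos: [443.3, -173.4, 30.0]
tool_rot: [[0.032, 0.999, 0.002], [0.999, -0.032, 0.0], [0.0, 0.002, -1.0]]
wrist_force: [-0.6, -0.4, -1.1]
finger_gap: 0.5
```

arm_command --plan '[[[0, 0, -0.15, 0, 0, 0, 0], [0, 0, 0, 0, 0, 0, 0], [0, 0, 0, 0, 0, 0, 0], [0, 0, 0, 0, 0, 0, 0], [0, 0, 0, 0, 0, 0, 0]]]'

```text
clock: 8.45
ee_pos: [443.6, -173.6, 28.7]
tool_rot: [[0.032, 0.999, 0.002], [0.999, -0.032, -0.0], [-0.0, 0.002, -1.0]]
wrist_force: [0.8, 0.8, -0.3]
finger_gap: 0.8
```

```bash
python3 - <<'E'
from h import *
for i in range(6):
    cams.read_camera("side"); o=bot.observe(); print(o["ee_pos"].round(1),o["wrist_force"].round(2),o["torque"].round(2))
m=cams.camera_model("side"); im,d=cams.read_camera("side")
cv2.imwrite("pics/v5.png",cv2.resize(im[250:350,240:370],None,fx=5,fy=5,interpolation=2))
q=cams.mark_of("zero_key_top","side"); print(q)
E
```

```text
[ 443.6 -173.6   28.7] [ 0.06 -0.79 -0.4 ] [ 0.02 -0.03 -0.01]
[ 443.6 -173.5   28.7] [ 0.13 -0.38 -0.93] [0.03 0.01 0.01]
[ 443.6 -173.5   28.7] [-0.87  0.86  0.95] [ 0.01 -0.02 -0.08]
[ 443.6 -173.5   28.7] [-0.58  0.09  0.35] [0.06 0.05 0.02]
[ 443.6 -173.5   28.7] [0.12 0.83 0.16] [0.05 0.02 0.03]
[ 443.6 -173.5   28.7] [ 0.56 -0.65 -0.17] [-0.02 -0.01 -0.01]
[]
```

View pics/v5.png

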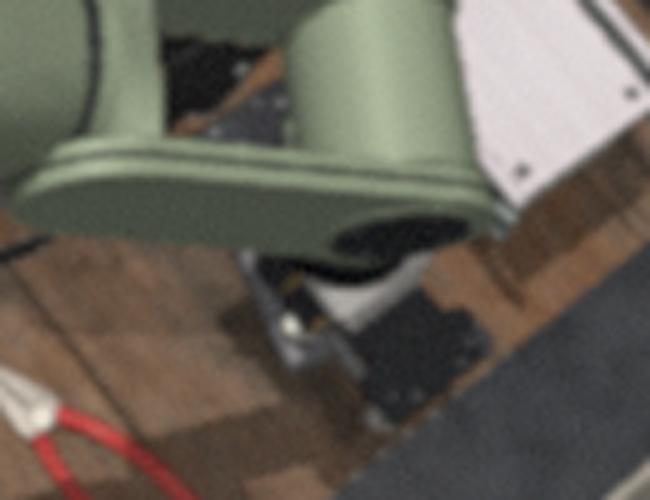

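```bash
python3 - <<'E'
from h import *
m=cams.camera_model("wrist"); im,d=cams.read_camera("wrist")
print(cams.mark_of("zero_key_top","wrist")[:2])
for p in [(442,-173),(443.5,-171.6)]:
    pass
cv2.imwrite("pics/v6.png",cv2.resize(im[100:320,170:380],None,fx=2.7,fy=2.7,interpolation=2))
# where TCP should project
R=np.array(m["attitude"]); 
def proj(P):
    c=R.T@(np.array(P)-m["xyz"]); t=np.arctan2(np.hypot(c[0],c[1]),c[2]); f=192/np.tan(np.radians(m["vertical_fov"])/2); n=np.hypot(c[0],c[1])
    return np.array([m["cx"]+f*t*c[0]/n,m["cy"]+f*t*c[1]/n])
for P in [(443.6,-173.5,28.7),(443.5,-171.6,33.5)]: print(proj(P),(proj(P)-[170,100])*2.7)
E
```

```text
[{'at': [254.3, 218.2], 'score': 0.91}]
[249.61980832 217.83383367] [214.97348248 318.15135091]
[252.22606125 220.02914757] [222.01036538 324.07869844]
```

View pics/v6.png

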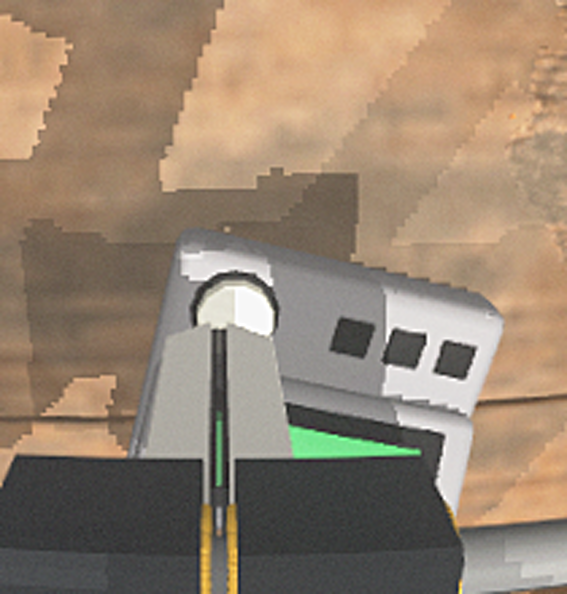

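arm_command --plan '[[[0, 0, 1.2, 0, 0, 0, 0], [0, 0, 0, 0, 0, 0, 0], [0, 0, 0, 0, 0, 0, 0], [0, 0, 0, 0, 0, 0, 0], [0, 0, 0, 0, 0, 0, 0]]]'

```text
clock: 9.57
ee_pos: [443.8, -173.7, 41.9]
tool_rot: [[0.032, 0.999, 0.003], [0.999, -0.032, -0.001], [-0.001, 0.003, -1.0]]
wrist_force: [-0.6, -0.5, 0.3]
finger_gap: 0.5
```

```bash
python3 - <<'E'
from h import *
m=cams.camera_model("wrist"); im,d=cams.read_camera("wrist")
print(cams.mark_of("zero_key_top","wrist")[:2])
F=[]
for i in range(5): cams.camera_model("wrist"); cams.read_camera("wrist"); o=bot.observe(); F.append(o["wrist_force"])
print(np.mean(F,0),o["ee_pos"])
q=cams.mark_of("zero_key_top","wrist")[0]["at"]; print(world_z(m,q,33.5,True))
cv2.imwrite("pics/v7.png",cv2.resize(im[150:270,200:330],None,fx=4,fy=4,interpolation=2))
E
```

```text
[{'at': [254.2, 211.1], 'score': 0.8}]
[ 0.08490311 -0.10691125  0.06686319] [ 443.90172264 -173.72494087   41.89667598]
[ 442.28546685 -167.7504561    33.5       ]
```

View pics/v7.png

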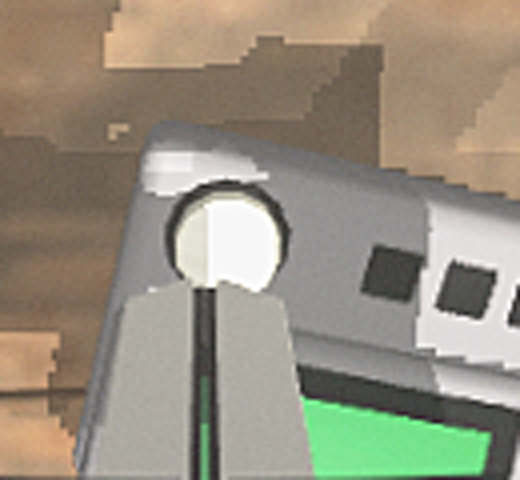

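```bash
python3 - <<'E'
from h import *
m=cams.camera_model("wrist")
print("tip",world_z(m,(251,221.5),41.9,True),"key",world_z(m,(257.5,210.5),33.5,True), world_z(m,(257.5,210.5+0),33.5,True))
for p in [(243,210.5),(271.5,210.5),(257,196.5)]: print(world_z(m,p,33.5,True))
E
```

```text
tip [ 446.92317504 -172.77924852   41.9       ] key [ 441.43953871 -167.63193487   33.5       ] [ 441.43953871 -167.63193487   33.5       ]
[ 441.07898094 -178.68078659   33.5       ]
[ 441.81297057 -156.94089014   33.5       ]
[ 430.25278188 -167.72199901   33.5       ]
```

```bash
python3 - <<'E'
from h import *
m=cams.camera_model("wrist"); im,d=cams.read_camera("wrist")
def W(p):
    r=fish(m,p); return (np.array(m["xyz"])+np.array(m["attitude"])@(r/r[2]*d[p[1],p[0]])).round(1)
for p in [(255,205),(258,210),(245,222),(245,225),(245,228),(245,235),(258,224),(258,228),(258,235),(238,200),(285,215)]: print(p,d[p[1],p[0]],W(p))
E
```

```text
(255, 205) 224.99747 [ 436.9 -169.4   33.6]
(258, 210) 227.08517 [ 441.4 -167.2   32.6]
(245, 222) 187.27226 [ 434.9 -176.2   72.3]
(245, 225) 182.90836 [ 435.  -176.2   76.9]
(245, 228) 177.65956 [ 434.7 -176.1   82.2]
(245, 235) 166.79045 [ 434.2 -175.8   93.4]
(258, 224) 184.49883 [ 435.3 -168.1   75.2]
(258, 228) 178.46864 [ 435.3 -168.2   81.5]
(258, 235) 168.96059 [ 435.4 -168.5   91.4]
(238, 200) 231.62662 [ 434.9 -182.5   26.2]
(285, 215) 235.63586 [ 448.9 -145.7   25.7]
```

arm_command --plan '[[[-0.3, 0.6, 0, 0, 0, 0, 0], [0, 0, -0.7, 0, 0, 0, 0], [0, 0, -0.5, 0, 0, 0, 0], [0, 0, -0.2, 0, 0, 0, 0], [0, 0, 0, 0, 0, 0, 0]]]'

```text
clock: 10.65
ee_pos: [440.3, -166.9, 26.5]
tool_rot: [[0.032, 0.999, 0.002], [0.999, -0.032, -0.0], [-0.0, 0.002, -1.0]]
wrist_force: [-0.7, -0.1, 0.0]
finger_gap: 0.8
```

```bash
cat > k.py <<'E'
from h import *
F=[]
for i in range(4):
    m=cams.camera_model("wrist"); im,d=cams.read_camera("wrist"); o=bot.observe(); F.append(o["wrist_force"])
def W(p):
    r=fish(m,p); return (np.array(m["xyz"])+np.array(m["attitude"])@(r/r[2]*d[p[1],p[0]])).round(1)
print(np.mean(F,0).round(2),o["ee_pos"].round(1),o["finger_gap"])
q=cams.mark_of("zero_key_top","wrist"); print(q[:1])
for v in range(195,232,3): print(v,W((246,v)),W((255,v)))
E
python3 k.py
```

```text
[-0.09  0.47  0.05] [ 440.6 -167.2   27. ] 0.1140957835482033
[{'at': [246.1, 224.4], 'score': 0.75}]
195 [ 425.6 -169.4   18.2] [ 427.5 -162.6   12.7]
198 [ 426.4 -169.3   23.1] [ 427.5 -162.7   20.2]
201 [ 428.5 -169.4   23.8] [ 428.4 -162.8   24.6]
204 [ 430.5 -169.4   24.6] [ 430.8 -162.8   24.3]
207 [ 431.9 -169.5   27.4] [ 432.4 -162.9   26.7]
210 [ 432.8 -169.4   31.3] [ 434.9 -163.    26.1]
213 [ 434.3 -169.5   33.4] [ 434.7 -163.1   33. ]
216 [ 436.5 -169.5   33.7] [ 436.9 -163.1   33.1]
219 [ 439.1 -169.6   32.9] [ 439.1 -163.2   33.5]
222 [ 431.5 -169.    57.3] [ 431.9 -163.3   56.8]
225 [ 431.5 -168.9   62.4] [ 431.3 -163.4   63.3]
228 [ 431.5 -168.9   67. ] [ 432.1 -163.5   66.1]
231 [ 431.4 -168.8   71.7] [ 431.9 -163.5   71. ]
```

arm_command --plan '[[[0, 0, -0.3, 0, 0, 0, 0], [0, 0, 0, 0, 0, 0, 0], [0, 0, -0.3, 0, 0, 0, 0], [0, 0, 0, 0, 0, 0, 0], [0, 0, 0, 0, 0, 0, 0]]]'

```text
clock: 11.52
ee_pos: [440.8, -167.3, 20.8]
tool_rot: [[0.032, 0.999, 0.004], [0.999, -0.032, -0.001], [-0.001, 0.004, -1.0]]
wrist_force: [-0.3, 0.0, -0.0]
finger_gap: 0.5
```

```bash
python3 k.py; python3 - <<'E'
from h import *
m=cams.camera_model("side"); im,d=cams.read_camera("side"); np.savez("pics/s5.npz",im=im,d=d)
for v in range(300,334,3):
  print(v,[world_d(m,(u,v),d).round().astype(int).tolist() for u in (296,300,304,308,312)])
E
```

```text
[-0.44  0.23 -0.14] [ 440.9 -167.3   20.9] 0.6772268456484695
[{'at': [245.8, 224.6], 'score': 0.65}]
195 [ 425.4 -169.5   13.5] [ 427.4 -162.8    7.7]
198 [ 425.8 -169.4   19.8] [ 427.3 -162.9   15.8]
201 [ 426.4 -169.4   24.8] [ 427.8 -163.    21.2]
204 [ 428.9 -169.5   24.3] [ 429.2 -163.    24. ]
207 [ 430.4 -169.5   26.4] [ 430.6 -163.1   26.5]
210 [ 432.5 -169.6   26.8] [ 432.5 -163.2   27.3]
213 [ 433.3 -169.5   30.9] [ 434.2 -163.2   28.9]
216 [ 434.5 -169.5   33.5] [ 435.2 -163.3   32.3]
219 [ 436.5 -169.6   34.1] [ 436.9 -163.4   33.6]
222 [ 431.6 -169.2   51.6] [ 432.1 -163.5   50.9]
225 [ 431.9 -169.1   55.9] [ 431.6 -163.6   57. ]
228 [ 431.4 -169.    61.8] [ 431.9 -163.6   60.9]
231 [ 431.6 -169.    65.8] [ 431.5 -163.7   66.3]
300 [[375, -192, 367], [382, -197, 367], [387, -203, 372], [396, -207, 365], [402, -213, 368]]
303 [[403, -173, 236], [409, -180, 242], [411, -190, 264], [419, -195, 263], [431, -198, 245]]
306 [[415, -167, 167], [407, -184, 234], [412, -192, 242], [420, -197, 242], [430, -202, 233]]
309 [[410, -173, 167], [416, -181, 177], [410, -195, 231], [418, -202, 232], [428, -206, 224]]
312 [[406, -178, 164], [413, -185, 168], [407, -200, 226], [115, -383, 1403], [433, -206, 186]]
315 [[432, -162, 26], [411, -189, 155], [450, -176, 28], [420, -206, 184], [427, -212, 187]]
318 [[427, -169, 27], [435, -176, 32], [413, -202, 159], [416, -211, 181], [422, -218, 189]]
321 [[423, -174, 20], [431, -182, 23], [441, -188, 20], [417, -214, 158], [417, -224, 188]]
324 [[422, -178, -2], [431, -185, 0], [441, -191, -4], [411, -220, 160], [413, -229, 187]]
327 [[417, -184, -2], [426, -191, -2], [436, -198, -4], [444, -206, 1], [408, -235, 187]]
330 [[410, -192, 6], [420, -198, -1], [431, -204, -6], [438, -212, 2], [403, -241, 190]]
333 [[405, -198, 5], [415, -204, -1], [423, -212, 5], [434, -218, -6], [402, -245, 172]]
```

arm_command --plan '[[[0, 0, -0.5, 0, 0, 0, 0], [0, 0, -0.3, 0, 0, 0, 0], [0, 0, -0.3, 0, 0, 0, 0], [0, 0, -0.2, 0, 0, 0, 0], [0, 0, 0, 0, 0, 0, 0]]]'

```text
clock: 12.45
ee_pos: [440.8, -167.3, 6.9]
tool_rot: [[0.032, 0.999, 0.003], [0.999, -0.032, -0.001], [-0.001, 0.003, -1.0]]
wrist_force: [0.3, -0.1, 1.8]
finger_gap: 0.6
```

```bash
python3 k.py
```

```text
[-0.76  0.31  1.22] [ 440.8 -167.3    7.1] 0.49490080736166664
[]
195 [ 425.3 -169.5   -0. ] [ 4.254e+02 -1.628e+02  2.000e-01]
198 [ 427.3 -169.5    0.9] [ 427.6 -162.8    0.5]
201 [ 425.6 -169.3   13.3] [ 427.  -162.9    9.7]
204 [ 425.7 -169.2   19.7] [ 427.2 -163.    15.8]
207 [ 426.1 -169.1   24.6] [ 427.9 -163.1   20.2]
210 [ 428.2 -169.2   24.6] [ 428.8 -163.2   23.5]
213 [ 430.2 -169.3   25.1] [ 430.7 -163.2   24.3]
216 [ 432.  -169.3   26. ] [ 432.2 -163.3   26.1]
219 [ 432.5 -169.3   30.3] [ 433.6 -163.4   28. ]
222 [ 431.3 -169.1   38.5] [ 431.9 -163.5   37.4]
225 [ 431.8 -169.1   42.2] [ 431.7 -163.5   42.8]
228 [ 431.7 -169.    47.2] [ 432.  -163.6   46.8]
231 [ 431.6 -168.9   51.8] [ 431.8 -163.7   51.7]
```

arm_command --plan '[[[0, 0, -0.2, 0, 0, 0, 0], [0, 0, 0, 0, 0, 0, 0], [0, 0, -0.1, 0, 0, 0, 0], [0, 0, 0, 0, 0, 0, 0], [0, 0, 0, 0, 0, 0, 0]]]'

```text
clock: 13.32
ee_pos: [441.0, -167.4, 4.5]
tool_rot: [[0.032, 0.999, 0.004], [0.999, -0.032, -0.001], [-0.001, 0.004, -1.0]]
wrist_force: [-0.4, 0.9, 2.5]
finger_gap: 0.9
```

```bash
python3 k.py | head -2
```

```text
[-1.11  0.05  2.75] [ 440.9 -167.3    4.5] 0.21660842203526606
[]
```

arm_command --plan '[[[0, 0, -0.15, 0, 0, 0, 0], [0, 0, 0, 0, 0, 0, 0], [0, 0, -0.1, 0, 0, 0, 0], [0, 0, 0, 0, 0, 0, 0], [0, 0, 0, 0, 0, 0, 0]]]'

```text
clock: 14.2
ee_pos: [441.0, -167.4, 3.0]
tool_rot: [[0.032, 0.999, 0.003], [0.999, -0.032, -0.001], [-0.001, 0.003, -1.0]]
wrist_force: [-0.8, 0.2, 4.2]
finger_gap: 0.6
```

```bash
python3 k.py | head -2
```

```text
[-1.34  0.98  4.58] [ 441.  -167.4    2.9] 0.08700340733171077
[]
```

arm_command --plan '[[[0, 0, 3, 0, 0, 0, 0], [0, 0, 6, 0, 0, 0, 0], [0, 0, 6, 0, 0, 0, 0], [0, -1, 6, 0, 0, 0, 0], [0, 0, 6, 0, 0, 0, 0]]]'

```text
clock: 15.08
ee_pos: [435.7, -174.4, 271.8]
tool_rot: [[0.032, 0.999, -0.007], [0.999, -0.032, 0.006], [0.006, -0.008, -1.0]]
wrist_force: [0.7, 0.2, 0.1]
finger_gap: 0.5
```

arm_command --plan '[[[0, 0, 6, 0, 0, 0, 7], [1.5, 3, 3, 0, 0, -1.1, 7], [2.5, 5.5, 0, 0, 0, 0, 7], [2.5, 5.5, 0, 0, 0, 0, 7], [2.5, 5.5, 0, 0, 0, 0, 7]]]'

```text
clock: 15.7
ee_pos: [531.5, 20.0, 370.1]
tool_rot: [[0.063, 0.998, 0.01], [0.998, -0.063, -0.002], [-0.001, 0.01, -1.0]]
wrist_force: [0.5, -0.6, 0.5]
finger_gap: 47.0
```

arm_command --plan '[[[2, 5.5, 0, 0, 0, 0, 7], [1.0, 5.0, 0, 0, 0, 0, 7], [0, 3, 0, 0, 0, 0, 7], [0, 0, 0, 0, 0, 0, 7], [0, 0, 0, 0, 0, 0, 7]]]'

```text
clock: 16.32
ee_pos: [564.2, 163.3, 364.6]
tool_rot: [[0.056, 0.998, 0.008], [0.998, -0.056, -0.002], [-0.002, 0.008, -1.0]]
wrist_force: [-0.7, 0.6, 0.5]
finger_gap: 70.1
```

```bash
cat > look.py <<'E'
from h import *
import sys
m=cams.camera_model("wrist"); o=bot.observe(); im,d=cams.read_camera("wrist"); n=sys.argv[1]
np.savez(f"pics/{n}.npz",im=im,d=d,**{k:m[k] for k in m}); cv2.imwrite(f"pics/{n}.png",im)
print(o["ee_pos"].round(1),lane(o["ee_pos"]).round(1),o["wrist_force"].round(1),o["clock"],o["finger_gap"])
v,u=np.mgrid[0:384,0:512]; f=192/np.tan(np.radians(m["vertical_fov"])/2)
dx,dy=u-m["cx"],v-m["cy"]; r=np.hypot(dx,dy)+1e-9; t=r/f
c=np.stack([np.tan(t)*dx/r,np.tan(t)*dy/r,np.ones_like(r)],-1)*d[...,None]
P=c@np.array(m["attitude"]).T+m["xyz"]; L=np.stack([(P[...,:2]-LO)@EX,(P[...,:2]-LO)@EY,P[...,2]],-1)
np.savez(f"pics/{n}L.npz",L=L.astype(np.float32))
# tray: rim points
ok=(d>0)&(L[...,2]>121)&(L[...,2]<133)&(abs(L[...,1])<75)&(L[...,0]>-230)&(L[...,0]<300)
mask=ok.astype(np.uint8); 
k,lab,st,ce=cv2.connectedComponentsWithStats(cv2.dilate(mask,np.ones((3,3))))
b=1+np.argmax(st[1:,4]); T=L[ok&(lab==b)][:,:2]
rc=cv2.minAreaRect(T.astype(np.float32)); print("tray rect",np.round(rc[0],1),np.round(rc[1],1),round(rc[2],1),len(T)); print(cv2.boxPoints(rc).round(1).tolist())
q=cams.mark_of("tray_center","wrist")[:1]
for a in q: print("mark",a["score"],a["at"],lane(world_z(m,a["at"],100,True)).round(1))
ro=(d>0)&(L[...,2]>107)&(L[...,2]<118)&(L[...,0]>10)&(L[...,0]<235)
for s in (-1,1):
    Q=L[ro&(abs(L[...,1]-s*57.5)<9)]; 
    if len(Q)>20: print("rail",s,len(Q),np.polyfit(Q[:,0]-100,Q[:,1],1).round(3))
E
python3 look.py w3
```

```text
[564.2 163.3 364.6] [-117.6  -70. ] [-0.7  0.6  0.5] 16.325 70.0982233177892
tray rect [-104.5    2.5] [119.  86.] 14.6 504
[[-173.0, 29.100000381469727], [-151.3000030517578, -54.20000076293945], [-36.099998474121094, -24.100000381469727], [-57.79999923706055, 59.099998474121094]]
mark 0.78 [240.5, 201.8] [-100.8    6. ]
rail -1 536 [ 2.0000e-03 -5.5311e+01]
rail 1 444 [6.0000e-03 5.8921e+01]
```

```bash
sed -i 's/^A=np.radians(-2.9)/A=np.radians(-2.7)/; s/^def lane/LO=LO+1.4*EY\ndef lane/' h.py; tail -4 h.py
```

```text
A=np.radians(-2.7); EX=np.array([np.sin(A),-np.cos(A)]); EY=np.array([np.cos(A),np.sin(A)]); LO=np.array([628.1,42.3])
LO=LO+1.4*EY
def lane(p): p=np.array(p)[:2]-LO; return np.array([p@EX,p@EY])
def world(x,y): return LO+x*EX+y*EY
```

arm_command --plan '[[[-0.5, -1.3, -5, 0, 0, 0.6, 7], [0, 0, -5.5, 0, 0, 0, 7], [0, 0, -5.5, 0, 0, 0, 7], [0, 0, -4, 0, 0, 0, 7], [0, 0, 0, 0, 0, 0, 7]]]'

```text
clock: 17.05
ee_pos: [560.2, 142.2, 163.0]
tool_rot: [[0.057, 0.998, 0.017], [0.998, -0.057, -0.002], [-0.001, 0.017, -1.0]]
wrist_force: [-0.0, -0.2, 0.4]
finger_gap: 70.0
```

arm_command --plan '[[[-0.4, 0.3, -3, 0, 1, 0.6, 7], [0, 0, -2.5, 0, 0, 0, 7], [0, 0, -1, 0, 0, 0, 7], [0, 0, 0, 0, 0, 0, 7], [0, 0, -0.4, 0, 0, 0, 7]]]'

```text
clock: 17.68
ee_pos: [565.9, 142.9, 104.9]
tool_rot: [[0.051, 0.998, 0.02], [0.999, -0.051, -0.001], [0.0, 0.02, -1.0]]
wrist_force: [-0.2, -0.3, -0.9]
finger_gap: 70.2
```

```bash
python3 look.py w4; python3 - <<'E'
import numpy as np,cv2
from h import *
L=np.load("pics/w4L.npz")["L"]
# fingertip points: between z 90..160 and lane y< -50
ok=(L[...,2]>85)&(L[...,2]<170)&(L[...,1]<-60)&(L[...,1]>-95)
for lo in range(-170,-30,10):
    q=L[ok&(L[...,0]>=lo)&(L[...,0]<lo+10)]
    if len(q)>5: print(lo,len(q),np.percentile(q[:,1],[5,50,95]).round(),np.percentile(q[:,2],[1,50]).round())
im=cv2.imread("pics/w4.png"); cv2.imwrite("pics/v8.png",im[150:350,120:400].repeat(2,0).repeat(2,1))
E
```

```text
[565.9 142.9 104.9] [-97.6 -68.2] [-0.2 -0.3 -0.9] 17.675 70.15234712673309
tray rect [-106.7   40.1] [ 37.6 122.8] 85.7 970
[[-169.3000030517578, 26.0], [-46.900001525878906, 16.799999237060547], [-44.099998474121094, 54.29999923706055], [-166.5, 63.400001525878906]]
mark 0.73 [257.0, 293.8] [-103.5    4.9]
rail -1 1019 [-4.0000e-03 -5.7852e+01]
-170 23 [-62. -61. -60.] [91. 93.]
-160 29 [-61. -61. -60.] [91. 93.]
-150 205 [-79. -78. -65.] [ 92. 154.]
-140 687 [-79. -76. -61.] [ 92. 152.]
-130 24 [-61. -61. -60.] [91. 93.]
-120 30 [-61. -61. -60.] [91. 92.]
-110 26 [-61. -61. -60.] [91. 92.]
-100 28 [-61. -61. -60.] [91. 92.]
-90 32 [-61. -61. -60.] [91. 93.]
-80 28 [-61. -61. -60.] [91. 93.]
-70 549 [-79. -73. -61.] [ 92. 152.]
-60 345 [-79. -79. -78.] [ 92. 154.]
-50 30 [-62. -61. -60.] [90. 92.]
-40 39 [-66. -61. -60.] [90. 93.]
```

View pics/v8.png

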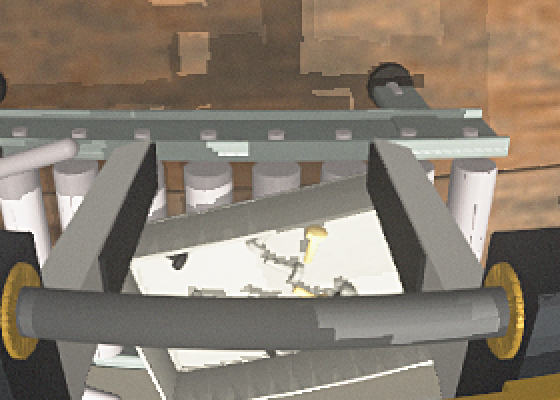

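arm_command --plan '[[[-0.8, 0, 0, 0, 1.2, 0, 7], [0, 0, 0, 0, 0, 0, 7], [-0.2, 0, -1, 0, 0, 0, 7], [0, 0, -0.8, 0, 0, 0, 7], [0, 0, 0, 0, 0, 0, 7]]]'

```text
clock: 18.4
ee_pos: [554.0, 143.2, 85.0]
tool_rot: [[0.051, 0.999, -0.005], [0.999, -0.051, -0.001], [-0.001, -0.005, -1.0]]
wrist_force: [-0.3, -0.5, -0.6]
finger_gap: 70.0
```

arm_command --plan '[[[0.9, 0, 0, 0, -0.3, 0, 7], [0.6, 0, 0, 0, 0, 0, 7], [0.5, 0, 0, 0, 0, 0, 7], [0.5, -0.1, 0, 0, 0, 0, 7], [0, 0, 0, 0, 0, 0, 7]]]'

```text
clock: 19.02
ee_pos: [581.0, 142.3, 84.9]
tool_rot: [[0.051, 0.999, 0.0], [0.999, -0.051, -0.0], [-0.0, 0.0, -1.0]]
wrist_force: [0.9, 0.0, -0.1]
finger_gap: 70.1
```

```bash
python3 look.py w5
```

```text
[581.  142.3  84.9] [-97.7 -53.2] [ 0.9  0.  -0.1] 19.025 70.08766717068943
tray rect [-103.8  -37.2] [95.7 22. ] 23.4 1184
[[-152.10000610351562, -46.099998474121094], [-143.3000030517578, -66.30000305175781], [-55.5, -28.299999237060547], [-64.30000305175781, -8.0]]
mark 0.84 [255.0, 298.9] [-101.6    9.5]
rail -1 956 [-3.0000e-03 -5.7668e+01]
```

arm_command --plan '[[[-1.5, 0, 0, 0, 0, 0, 7], [0, 0, 6, 0, 0, 0, 7], [0, 0, 6, 0, 0, 0, 7], [0, 0, 6, 0, 0, 0, 7], [0, 0, 0, 0, 0, 0, 7]]]'

```text
clock: 19.75
ee_pos: [561.8, 141.6, 268.7]
tool_rot: [[0.051, 0.999, -0.002], [0.999, -0.051, -0.001], [-0.002, -0.002, -1.0]]
wrist_force: [-1.1, 0.1, 0.3]
finger_gap: 69.9
```

```bash
python3 look.py w6
```

```text
[561.8 141.6 268.7] [-96.  -72.3] [-1.1  0.1  0.3] 19.75 69.85172028580187
tray rect [-102.2    7. ] [120.8  85.7] 9.5 843
[[-168.8000030517578, 39.29999923706055], [-154.6999969482422, -45.20000076293945], [-35.599998474121094, -25.399999618530273], [-49.70000076293945, 59.099998474121094]]
mark 0.64 [254.2, 231.2] [-101.2   12.2]
rail -1 715 [-4.0000e-03 -5.7417e+01]
rail 1 512 [-2.0000e-03  5.7525e+01]
```

```bash
python3 - <<'E'
import numpy as np
f=np.load("pics/cloud.npz")
for n in "st":
    P=f[n]
    for x in range(700,840,10):
        k=(P[:,0]>=x)&(P[:,0]<x+10)&(P[:,1]>50)&(P[:,1]<240)
        if k.any(): print(n,x,k.sum(),np.percentile(P[k,2],[5,50,98]).round())
E
```

```text
s 700 1 [92. 92. 92.]
s 710 19 [-5.  0.  4.]
s 720 141 [-5. -1.  4.]
s 730 152 [-5. -1.  5.]
s 740 416 [ -4. 140. 170.]
s 750 341 [ -4. 166. 173.]
s 760 341 [ -4. 166. 172.]
s 770 336 [ -4. 165. 173.]
s 780 199 [ -2. 169. 174.]
s 790 321 [-49. 167. 172.]
s 800 243 [166. 170. 179.]
s 810 125 [167. 170. 178.]
s 820 179 [166. 169. 173.]
s 830 183 [166. 169. 174.]
t 700 16 [ -4.   3. 103.]
t 730 27 [-2.  2.  7.]
t 740 409 [ -3. 146. 172.]
t 750 376 [ -4. 160. 174.]
t 760 312 [ -4. 167. 175.]
t 770 310 [ -5. 165. 175.]
t 780 202 [ -5. 170. 175.]
t 790 546 [-29.  18. 174.]
t 800 316 [-29. 169. 181.]
t 810 116 [167. 172. 178.]
t 820 157 [166. 170. 176.]
t 830 171 [166. 170. 176.]
```

arm_command --plan '[[[5, 0.2, 0, 0, 0, 0.2, 7], [5, 0.2, 0, 0, 0, 0, 7], [4.7, 0.2, 0, 0, 0, 0, 7], [0, 0, 0, 0, 0, 0, 7], [0, 0, -4, 0, 0, 0, 7]]]'

```text
clock: 20.48
ee_pos: [702.4, 146.6, 207.5]
tool_rot: [[0.047, 0.998, -0.035], [0.999, -0.048, -0.005], [-0.006, -0.034, -0.999]]
wrist_force: [1.1, -0.0, -0.3]
finger_gap: 70.1
```

arm_command --plan '[[[1.4, -0.4, 0, 0.3, -2, 0, 7], [0, 0, 0, 0, 0, 0, 7], [0, 0, -3, 0, 0, 0, 7], [0, 0, -2.5, 0, 0, 0, 7], [0, 0, 0, 0, 0, 0, 7]]]'

```text
clock: 21.1
ee_pos: [713.8, 142.2, 153.1]
tool_rot: [[0.047, 0.999, -0.0], [0.999, -0.047, 0.001], [0.001, -0.0, -1.0]]
wrist_force: [0.8, -0.4, 0.1]
finger_gap: 69.9
```

arm_command --plan '[[[0.2, 0, -2, 0, 0, 0, 7], [0, 0, -2, 0, 0, 0, 7], [0, 0, -1.5, 0, 0, 0, 7], [0, 0, -1, 0, 0, 0, 7], [0, 0, 0, 0, 0, 0, 7]]]'

```text
clock: 21.72
ee_pos: [717.6, 142.4, 88.4]
tool_rot: [[0.047, 0.999, 0.006], [0.999, -0.047, 0.001], [0.002, 0.006, -1.0]]
wrist_force: [0.4, 0.6, -0.1]
finger_gap: 70.0
```

arm_command --plan '[[[-1.0, 0, -0.3, 0, 0.3, 0, 7], [-0.7, 0.1, 0, 0, 0, 0, 7], [-0.6, 0, 0, 0, 0, 0, 7], [-0.5, 0, 0, 0, 0, 0, 7], [0, 0, 0, 0, 0, 0, 7]]]'

```text
clock: 22.35
ee_pos: [689.2, 143.5, 87.7]
tool_rot: [[0.047, 0.999, 0.005], [0.999, -0.047, 0.001], [0.002, 0.005, -1.0]]
wrist_force: [1.2, 0.5, -0.3]
finger_gap: 70.0
```

arm_command --plan '[[[-0.3, 0, 0, 0, 0.3, 0, 7], [-0.15, 0, 0, 0, 0, 0, 7], [0, 0, 0, 0, 0, 0, 7], [0, 0, 0, 0, 0, 0, 7], [0, 0, 0, 0, 0, 0, 7]]]'

```text
clock: 22.98
ee_pos: [685.0, 143.5, 88.0]
tool_rot: [[0.047, 0.999, -0.0], [0.999, -0.047, 0.001], [0.001, -0.0, -1.0]]
wrist_force: [-0.1, 0.1, 0.1]
finger_gap: 69.7
```

```bash
python3 look.py w7
```

```text
[685.  143.5  88. ] [-103.7   50.6] [-0.1  0.1  0.1] 22.975 69.7293292262127
tray rect [-104.7    7.6] [120.8 104.4] 0.8 4216
[[-165.8000030517578, 58.900001525878906], [-164.3000030517578, -45.5], [-43.5, -43.79999923706055], [-45.0, 60.599998474121094]]
mark 0.98 [249.9, 151.8] [-1.04e+02 -1.00e-01]
rail -1 818 [-3.0000e-03 -5.5909e+01]
rail 1 919 [-1.0000e-03  5.7215e+01]
```

arm_command --plan '[[[1.5, 0, 0, 0, 0, 0, 7], [0, 0, 6, 0, 0, 0, 7], [0, 0, 6, 0, 0, 0, 7], [-1.5, 2, 3, 0, 0, -10, 5], [-1.5, 2, 0, 0, 0, -10, 5]]]'

```text
clock: 23.7
ee_pos: [667.7, 182.8, 238.9]
tool_rot: [[0.399, 0.917, -0.006], [0.917, -0.399, 0.008], [0.005, -0.008, -1.0]]
wrist_force: [-0.2, -0.4, -0.3]
finger_gap: 53.6
```

arm_command --plan '[[[-1, 2, 0, 0, 0, -10, 5], [-1, 2, 0, 0, 0, -10, 5], [0, 1, 0, 0, 0, -10, 5], [0, 0, 0, 0, 0, -10, 5], [0, 0, 0, 0, 0, -10, 5]]]'

```text
clock: 24.32
ee_pos: [645.3, 237.0, 240.6]
tool_rot: [[0.966, 0.258, 0.004], [0.258, -0.966, 0.01], [0.006, -0.008, -1.0]]
wrist_force: [0.1, -0.2, -0.0]
finger_gap: 50.0
```

```bash
python3 look.py w8; python3 - <<'E'
import numpy as np
f=np.load("pics/cloud.npz"); P=np.vstack([f["s"],f["t"]])
k=(P[:,2]>150)&(P[:,2]<320)&(P[:,1]>-90)&(P[:,1]<60)&(P[:,0]>300)
print("wheel x max",np.percentile(P[k&(P[:,0]<700),0],[90,99,100]))
E
```

```text
[645.3 237.  240.6] [-195.3    6.6] [ 0.1 -0.2 -0. ] 24.325 50.003892386220244
tray rect [-105.1   -2. ] [120.1  85.5] 1.0 650
[[-165.89999389648438, 39.70000076293945], [-164.39999389648438, -45.79999923706055], [-44.29999923706055, -43.70000076293945], [-45.79999923706055, 41.70000076293945]]
mark 0.73 [220.9, 241.4] [-103.9   -3. ]
rail 1 159 [-1.6000e-02  5.7089e+01]
wheel x max [486.2303     516.34967543 523.85417179]
```

arm_command --plan '[[[-0.8, 0, 0, 0.5, 0, -9, 5], [0, 0, 0, 0, 0, -8.7, 5], [0, 0, -4, 0, 0, 0, 5], [0, 0, -4, 0, 0, 0, 5], [0, 0, 0, 0, 0, 0, 5]]]'

```text
clock: 25.05
ee_pos: [637.3, 236.5, 160.0]
tool_rot: [[0.999, -0.036, 0.01], [-0.036, -0.999, 0.017], [0.009, -0.018, -1.0]]
wrist_force: [0.7, 0.2, 0.0]
finger_gap: 49.9
```

arm_command --plan '[[[0, 0, -2, -1, 0.6, -0.6, 5], [0, 0, -2, 0, 0, 0, 5], [0, 0, -1.2, 0, 0, 0, 5], [0, 0, -0.8, 0, 0, 0, 5], [0, 0, 0, 0, 0, 0, 5]]]'

```text
clock: 25.68
ee_pos: [640.0, 237.3, 100.3]
tool_rot: [[0.999, -0.044, 0.005], [-0.044, -0.999, 0.0], [0.005, -0.001, -1.0]]
wrist_force: [-0.3, -0.7, -0.1]
finger_gap: 49.7
```

```bash
python3 look.py w9; python3 - <<'E'
import numpy as np
L=np.load("pics/w9L.npz")["L"]
ok=(L[...,2]>80)&(L[...,2]<250)&(L[...,0]>-230)&(L[...,0]<-180)&(abs(L[...,1])<70)
for lo in range(-60,60,8):
    q=L[ok&(L[...,1]>=lo)&(L[...,1]<lo+8)]
    if len(q)>5: print(lo,len(q),np.percentile(q[:,0],[5,50,95]).round(),np.percentile(q[:,2],[1,5,50]).round())
E
```

```text
[640.  237.3 100.3] [-195.3    1.3] [-0.3 -0.7 -0.1] 25.675 49.7231326498537
tray rect [-164.1    1.8] [ 3.5 63.5] 0.7 576
[[-166.1999969482422, 33.599998474121094], [-165.5, -29.899999618530273], [-162.0, -29.899999618530273], [-162.6999969482422, 33.599998474121094]]
mark 0.66 [244.7, 317.2] [-102.    -3.4]
-60 760 [-224. -220. -183.] [ 81.  91. 238.]
-52 817 [-230. -223. -191.] [ 91.  95. 246.]
-44 2163 [-230. -226. -197.] [ 92.  98. 247.]
-36 3368 [-230. -219. -205.] [ 94. 141. 241.]
-28 4279 [-229. -209. -190.] [ 94. 100. 232.]
-20 1087 [-224. -221. -186.] [ 89.  95. 240.]
-12 1117 [-224. -221. -186.] [ 90.  95. 240.]
-4 1112 [-224. -221. -187.] [ 90.  95. 240.]
4 1130 [-224. -221. -186.] [ 90.  95. 240.]
12 1081 [-224. -221. -186.] [ 89.  95. 240.]
20 3530 [-228. -209. -189.] [ 93.  99. 234.]
28 3441 [-230. -218. -205.] [ 93. 131. 238.]
36 2246 [-230. -225. -205.] [ 91. 136. 246.]
44 1180 [-230. -225. -192.] [ 90.  96. 246.]
52 556 [-224. -221. -184.] [ 81.  84. 239.]
```

arm_command --plan '[[[-0.3, -0.4, -0.8, 0, 0.3, 0, 5], [0, -0.6, 0, 0, 0, 0, 5], [0, -0.6, 0, 0, 0, 0, 5], [-0.05, -0.8, 0, 0, 0, 0, 5], [-0.05, -0.8, 0, 0, 0, 0, 5]]]'

```text
clock: 26.4
ee_pos: [637.9, 204.0, 95.1]
tool_rot: [[0.999, -0.044, 0.005], [-0.044, -0.999, 0.002], [0.005, -0.002, -1.0]]
wrist_force: [0.2, -0.1, -0.1]
finger_gap: 49.7
```

arm_command --plan '[[[-0.05, -0.8, 0, 0, 0, 0, 5], [-0.05, -0.8, 0, 0, 0, 0, 5], [-0.05, -0.8, 0, 0, 0, 0, 5], [0, -0.3, 0, 0, 0, 0, 5], [0, 0, 0, 0, 0, 0, 5]]]'

```text
clock: 27.02
ee_pos: [636.4, 174.1, 95.3]
tool_rot: [[0.999, -0.045, 0.005], [-0.045, -0.999, 0.002], [0.005, -0.003, -1.0]]
wrist_force: [-1.3, -0.8, -0.6]
finger_gap: 50.2
```

```bash
cat > tr.py <<'E'
# tray floor/wall fit from side + scene cams via top rim, plus marks
from h import *
o=bot.observe(); print(o["clock"],o["ee_pos"].round(1),"lane",lane(o["ee_pos"]).round(1),"F",o["wrist_force"].round(1),"gap",round(o["finger_gap"],1))
for c in ("scene","side","wrist"):
    m=cams.camera_model(c); im,d=cams.read_camera(c)
    a=cams.mark_of("tray_center",c)[:1]
    for q in a: print(c,"mark",round(q["score"],2),lane(world_z(m,q["at"],100,c=="wrist")).round(1))
    v,u=np.mgrid[0:384,0:512]; f=192/np.tan(np.radians(m["vertical_fov"])/2)
    dx,dy=u-m["cx"],v-m["cy"]; r=np.hypot(dx,dy)+1e-9; g=np.tan(r/f)/r if c=="wrist" else 1/f
    P=np.stack([g*dx,g*dy,np.ones_like(r)],-1)*d[...,None]@np.array(m["attitude"]).T+m["xyz"]
    L=np.stack([(P[...,:2]-LO)@EX,(P[...,:2]-LO)@EY,P[...,2]],-1)
    k=(d>0)&(L[...,2]>119)&(L[...,2]<134)&(abs(L[...,1])<53)&(L[...,0]>lane(o["ee_pos"])[0]+5)&(L[...,0]<300); T=L[k]
    if len(T)>20: print("  rim x",np.percentile(T[:,0],[2,98]).round(1),"y",np.percentile(T[:,1],[2,98]).round(1),np.array(cv2.minAreaRect(T[:,:2].astype(np.float32))[2]).round(1),len(T))
E
python3 tr.py
```

```text
27.025 [636.4 174.1  95.3] lane [-132.1    0.7] F [-1.3 -0.8 -0.6] gap 50.2
scene mark 0.77 [-69.6 -12.4]
  rim x [-124.5   -0.7] y [-47.6  37.7] 3.0 190
side mark 0.61 [-56.3   2.4]
  rim x [-125.7   -2.9] y [-47.7  39.5] 1.3 212
wrist mark 0.76 [-59.6  -2.6]
  rim x [-123.9  -26.3] y [-43.7  39.8] 89.8 933
```

arm_command --plan '[[[-0.05, -0.8, -0.3, 0, 0, 0, 5], [-0.05, -1, 0, 0, 0, 0, 5], [-0.05, -1, 0, 0, 0, 0, 5], [-0.05, -1, 0, 0, 0, 0, 5], [-0.05, -1, 0, 0, 0, 0, 5]]]'

```text
clock: 27.95
ee_pos: [633.9, 124.8, 92.3]
tool_rot: [[0.999, -0.043, 0.006], [-0.043, -0.999, 0.004], [0.006, -0.004, -1.0]]
wrist_force: [1.0, -0.0, -0.2]
finger_gap: 49.9
```

arm_command --plan '[[[-0.05, -0.8, 0, 0, 0, 0, 5], [-0.05, -0.8, 0, 0, 0, 0, 5], [-0.05, -0.6, 0, 0, 0, 0, 5], [0, -0.3, 0, 0, 0, 0, 5], [0, 0, 0, 0, 0, 0, 5]]]'

```text
clock: 28.58
ee_pos: [632.1, 96.4, 92.2]
tool_rot: [[0.999, -0.045, 0.006], [-0.045, -0.999, 0.003], [0.006, -0.003, -1.0]]
wrist_force: [0.1, 0.2, -0.2]
finger_gap: 50.1
```

```bash
python3 tr.py
```

```text
28.575 [632.1  96.4  92.2] lane [-54.3   0.1] F [ 0.1  0.2 -0.2] gap 50.1
scene mark 0.72 [15.1 -0.4]
  rim x [-46.4  77.2] y [-48.   37.2] 0.1 190
side mark 0.65 [22.3 -2.3]
  rim x [-47.4  75. ] y [-47.9  39.6] 0.8 211
wrist mark 0.83 [19.6 -0.2]
  rim x [-46.2  48.2] y [-44.2  39.4] 89.1 956
```

arm_command --plan '[[[-0.05, -0.8, 0, 0, 0, 0, 5], [-0.05, -0.8, 0, 0, 0, 0, 5], [-0.05, -0.8, 0, 0, 0, 0, 5], [-0.05, -0.8, 0, 0, 0, 0, 5], [-0.05, -0.8, 0, 0, 0, 0, 5]]]'

```text
clock: 29.5
ee_pos: [629.8, 55.0, 92.3]
tool_rot: [[0.999, -0.043, 0.007], [-0.043, -0.999, 0.004], [0.007, -0.004, -1.0]]
wrist_force: [-0.0, 0.5, -0.6]
finger_gap: 50.2
```

arm_command --plan '[[[-0.05, -0.8, 0, 0, 0, 0, 5], [-0.05, -0.8, 0, 0, 0, 0, 5], [-0.05, -0.8, 0, 0, 0, 0, 5], [-0.05, -0.8, 0, 0, 0, 0, 5], [0, 0, 0, 0, 0, 0, 5]]]'

```text
clock: 30.12
ee_pos: [627.4, 19.6, 92.2]
tool_rot: [[0.999, -0.045, 0.006], [-0.045, -0.999, 0.003], [0.006, -0.004, -1.0]]
wrist_force: [-0.5, 0.2, 0.5]
finger_gap: 49.7
```

```bash
python3 tr.py
```

```text
30.125 [627.4  19.6  92.2] lane [22.7 -1. ] F [-0.5  0.2  0.5] gap 49.7
scene mark 0.85 [ 99.  -13.5]
  rim x [ 30.9 154.7] y [-48.1  37. ] 5.5 201
side mark 0.9 [101.8  -5.5]
  rim x [ 29.5 152.5] y [-48.3  48.9] 0.5 209
wrist mark 0.95 [95.3 -3.1]
  rim x [ 31.7 125.1] y [-44.4  39.1] 0.0 958
```

arm_command --plan '[[[-0.05, -0.7, 0, 0, 0, 0, 5], [-0.05, -0.8, 0, 0, 0, 0, 5], [-0.05, -0.8, 0, 0, 0, 0, 5], [-0.05, -0.8, 0, 0, 0, 0, 5], [0, -0.6, 0, 0, 0, 0, 5]]]'

```text
clock: 31.05
ee_pos: [624.9, -17.6, 91.8]
tool_rot: [[0.999, -0.043, 0.006], [-0.043, -0.999, 0.005], [0.005, -0.005, -1.0]]
wrist_force: [-0.5, 1.6, -0.1]
finger_gap: 49.8
```

arm_command --plan '[[[-0.05, -0.7, 0, 0, 0, 0, 5], [-0.05, -0.7, 0, 0, 0, 0, 5], [-0.05, -0.7, 0, 0, 0, 0, 5], [0, -0.4, 0, 0, 0, 0, 5], [0, 0, 0, 0, 0, 0, 5]]]'

```text
clock: 31.68
ee_pos: [623.3, -45.2, 91.9]
tool_rot: [[0.999, -0.044, 0.006], [-0.044, -0.999, 0.005], [0.005, -0.005, -1.0]]
wrist_force: [-0.3, -0.8, 0.5]
finger_gap: 50.1
```

```bash
python3 tr.py
```

```text
31.675 [623.3 -45.2  91.9] lane [87.6 -2.1] F [-0.3 -0.8  0.5] gap 50.1
scene mark 0.56 [157.6  -5. ]
  rim x [ 96.2 218.1] y [-49.   35.9] 0.1 155
side mark 0.71 [154.1  -1. ]
  rim x [ 94.9 215.7] y [-49.3  36.9] 1.0 158
wrist mark 0.62 [154.3  -3.4]
  rim x [ 94.4 192. ] y [-45.7  38.2] 0.8 748
```

arm_command --plan '[[[0, -0.5, 0, 0, 0, 0, 5], [0, -0.5, 0, 0, 0, 0, 5], [0, 0, 0, 0, 0, 0, 5], [0, 0, 0, 0, 0, 0, 5], [0, 0, 0, 0, 0, 0, 5]]]'

```text
clock: 32.6
ee_pos: [623.3, -54.5, 91.9]
tool_rot: [[0.999, -0.043, 0.006], [-0.043, -0.999, 0.006], [0.005, -0.006, -1.0]]
wrist_force: [-0.5, 0.2, 0.8]
finger_gap: 49.9
```

```bash
python3 tr.py
```

```text
32.6 [623.3 -54.5  91.9] lane [96.9 -1.6] F [-0.5  0.2  0.8] gap 49.9
scene mark 0.57 [171.8  -8.2]
  rim x [105.5 227.9] y [-48.9  36.5] 0.1 179
side mark 0.9 [170.4 -14.4]
  rim x [103.7 225.1] y [-48.7  46.8] 90.0 169
wrist mark 0.84 [166.3  -4.2]
  rim x [103.2 201.9] y [-45.2  38.7] 0.9 720
```

arm_command --plan '[[[0.1, 1.5, 0, 0, 0, 0, 5], [0.1, 2.5, 0, 0, 0, 0, 5], [0, 0, 4, 0, 0, 0, 5], [0, 1, 6, 0, 0, 0, 5], [0, 3, 6, 0, 0, 0, 5]]]'

```text
clock: 33.52
ee_pos: [619.8, 28.2, 244.7]
tool_rot: [[0.999, -0.045, -0.009], [-0.044, -0.999, 0.008], [-0.01, -0.007, -1.0]]
wrist_force: [1.0, -0.5, -0.2]
finger_gap: 50.0
```

arm_command --plan '[[[0, 5, 4, 0, 0, 0, 5], [0, 5, 2, 0, 0, 0, 5], [0, 0, 0, 0, 0, 0, 5], [0, 0, 0, 0, 0, 0, 5], [0, 0, 0, 0, 0, 0, 5]]]'

```text
clock: 34.15
ee_pos: [621.3, 132.5, 311.5]
tool_rot: [[0.999, -0.042, 0.003], [-0.042, -0.999, 0.008], [0.002, -0.008, -1.0]]
wrist_force: [-0.1, -0.6, 0.4]
finger_gap: 49.9
```

```bash
python3 look.py w10; python3 tr.py; python3 - <<'E'
import numpy as np,cv2
from h import *
L=np.load("pics/w10L.npz")["L"]
k=(L[...,2]>85)&(L[...,2]<107)&(L[...,0]>225)&(L[...,0]<242)&(abs(L[...,1])<48); print("pan strip z",np.percentile(L[k][:,2],[10,50,90]),k.sum())
for x0,x1 in((102,125),(205,228)):
    k=(L[...,2]>122)&(L[...,2]<134)&(L[...,0]>x0)&(L[...,0]<x1)&(abs(L[...,1])<50); print("rim",x0,np.median(L[k][:,2]),k.sum())
im,d=cams.read_camera("side"); c=cv2.resize(im[200:350,260:400],None,fx=4,fy=4,interpolation=2); cv2.imwrite("pics/v9.png",c)
E
```

```text
[621.3 132.5 311.5] [-89.8 -12.5] [-0.1 -0.6  0.4] 34.15 49.91673745993554
tray rect [202.3  -3.4] [48.9 85.7] 2.4 124
[[176.10000610351562, 38.29999923706055], [179.6999969482422, -47.20000076293945], [228.5, -45.20000076293945], [224.89999389648438, 40.400001525878906]]
mark 0.68 [255.0, 310.2] [162.3  -2.9]
rail -1 390 [-6.0000e-03 -5.6149e+01]
rail 1 216 [ 0.    57.609]
34.25 [621.2 132.1 311.2] lane [-89.4 -12.5] F [ 0.5  0.9 -0.9] gap 49.7
scene mark 0.89 [168.1  -8. ]
  rim x [106.8 227.7] y [-48.7  36.6] 85.4 155
side mark 0.88 [171.1   1.7]
  rim x [ 98.9 225.1] y [-48.2  51.9] 89.8 167
wrist mark 0.85 [169.7  -7. ]
  rim x [104.9 224.9] y [-45.5  38.9] 0.9 319
pan strip z [ 95.68696213  96.28504944 103.33396912] 16
rim 102 124.09827 111
rim 205 123.67349 73
```

View pics/v9.png

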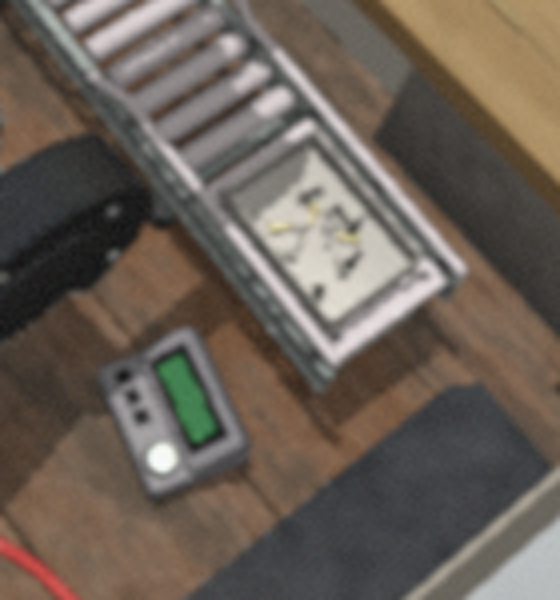

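```bash
python3 -c "
from plant import bot
print(bot.sign_off())"
```

```text
the job is handed in; nothing more can be done
None
```

The zero key was pressed and released with the pan empty, and the tray now stands on the pan. The job is handed in at about 34 s of the 72 s; no verdict was reported.

- **Key:** I pressed it until the force reached 4.6 N, above the 4 N that takes it fully down. In the last picture it stands up again.
- **Tray:** I squared and centred it with two fingertip pushes from the sides, before the rails. I then pushed it from behind with the open fingers. I aimed for the fingertips to stay just above the rail tops while still bearing on the tray wall. It was never gripped or lifted.

Last checks after drawing back:

| Check | Measured | Required |
|---|---|---|
| Tray centre along the lane | about 165 mm | 149 to 181 mm |
| Tray centre across the lane | about -3 mm (wrist), about -6 mm (scene) | within ±11.5 mm |
| Tray turn against the lane | about 1° | below 11.5° |
| Pan height | about 96.3 mm, so sunk about 2 mm | sunk more than 1 mm |
| Tray rim height, both ends | about 124 mm, so level | tilt below 3.4° |

- **Fingertip height:** The fingertips turned out to end about 25 mm above the reported TCP. My first attempts to press the key therefore never reached it, and I corrected all later heights for this.
- **Disagreeing readings:** The trained networks' tray marks scattered by up to 14 mm across the lane, so I relied on the depth measurements. The pan height rests on only 16 depth points.
- **Rails and bystanders:** Rail contact is not measured directly, but the wrist force stayed within its noise (up to about 1.6 N) during the push, which is too coarse to show a 0.3 N touch. I did not re-measure the bystanders at the end; the arm was kept clear of them.

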